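# Sort the heart moulds, then hold the chilling box open

### The job

Sort the two tagged heart moulds for chilling: set (do not drop) the green-tagged one down flat in the green nest and the red-tagged one flat in the red nest, and let go of both. Then take the chilling box's lid by its front bar, raise it to 45 degrees open and hold it still there so that I can load the box: finish while still holding the lid, do not let go, as it falls shut by itself. Leave the untagged mould and the other things on the worktop where they are.

Things in the scene. Friction and masses are not known exactly. Their poses are not given: they have to be found in the camera images.
- green_mould_center (a point): Heart mould with the GREEN tag: loose pale grey-blue block 120 x 50 x 30 mm (x, y, z), about 0.2 kg, lying flat on the worktop, with two flat brown hearts on top and a green tag 22 x 42 mm, 5 mm high, on top near its +x end. Point: centre of the block, 15 mm above its underside; x along the 120 mm, z up.
- red_mould_center (a point): Heart mould with the RED tag: the same block with a red tag. Point: centre of the block, 15 mm above its underside; x along the 120 mm, z up.
- pass_nest: GREEN nest (pass), fixed: plate 150 x 80 mm, 4 mm thick, with walls to 16 mm above the worktop at both ends and short returns at the four corners; the long sides are open over the middle 92 mm for the fingers. The pocket is 132 x 62 mm; a mould lies flat in it on the plate, either way round, its centre then 19 mm above the worktop. Origin: centre of the underside, on the worktop; x along the 150 mm, z up.
- reject_nest: RED nest (reject), fixed: the same as the green nest, in red. Origin: centre of the underside; x along the 150 mm, z up.
- chill_box: Chilling box, fixed, white with a blue front panel: 210 x 320 x 100 mm (x, y, z), its front (-x side) roughly towards the robot, lid on top hinged along the far (+x) upper edge. Origin: centre of the underside, on the worktop.
- chill_lid (a joint): Lid of the chilling box (about 0.6 kg, plate 210 x 320 x 16 mm): opening angle in rad, 0 = shut, 0.785 = 45 degrees, stop at 1.4. It falls shut from any angle when let go; lifting it at the bar takes about 2 to 3.5 N.
- lid_bar (a point): Centre of the lid's front bar: round dark steel rod 12 mm thick, along the box's y axis, 98 mm free between its two end arms, carried 55 mm out from the lid's front edge in the plane of the lid. 265 mm from the hinge axis in the lid's x and 8 mm above it in the lid's z; 108 mm above the worktop when shut. Free below, and 49 mm clear between rod and lid edge. Axes: the lid's (x from the bar to the hinge side, y along the rod, z the lid's upper side).
- lid_hinge (a point): Middle of the lid's hinge axis, 100 mm above the worktop at the box's far upper edge (105 mm from the box's centre along its x); the axis is the box's y axis, and opening lifts the bar up and over towards +x of the box.
- spare_mould: Bystander: a mould like the others but without any tag, loose. Origin: centre of underside.
- nib_jar: Bystander: amber jar, 72 mm across, 120 mm high, loose. Origin: centre of underside.
- bowl: Bystander: white bowl, 140 mm across, 60 mm high, loose. Origin: centre of underside.
- cocoa_can: Bystander: can with orange label, 76 mm across, 110 mm high, loose. Origin: centre of underside.
- tag_tray: Bystander: open blue tray 120 x 90 x 40 mm, loose. Origin: centre of underside.
Not all that is in view belongs to the job. Of the things like the reject_nest, leave any that is blue; of the rest the larger one is meant.

How it is judged (in metres and radians):
On the way, in this order (a step that is already met when the one before it is completed fails the run):
1. both moulds lie flat in the nests of their tag's colour, released (horizontal distance between green_mould_center and pass_nest below 0.013 m and z of green_mould_center in the frame of pass_nest between 0.014 and 0.024 m and angle between each of green_mould_center, red_mould_center's own z axis and vertical below 0.08 rad and horizontal distance between red_mould_center and reject_nest below 0.013 m and z of red_mould_center in the frame of reject_nest between 0.014 and 0.024 m and contact force between the fingers and green_mould below 0.1 N and linear speed of each of green_mould, red_mould below 0.03 m/s and contact force between the fingers and red_mould below 0.1 N), for 0.2 s.
2. the fingers hold the lid still at 45 degrees open (value of joint chill_lid between 0.68 and 0.89 rad and velocity of joint chill_lid between -0.06 and 0.06 rad/s and contact force between the fingers and chill_lid above 0.5 N and contact force between chill_lid and green_mould below 0.1 N and contact force between chill_lid and red_mould below 0.1 N and contact force between chill_lid and nib_jar below 0.1 N and contact force between chill_lid and bowl below 0.1 N and contact force between chill_lid and cocoa_can below 0.1 N and contact force between chill_lid and tag_tray below 0.1 N and contact force between chill_lid and spare_mould below 0.1 N), for 0.3 s.
At the end, for the whole second after the job is handed in: Each tagged mould lies flat, upright and released in the nest of its colour (centre within 13 mm of the nest's, seated on the plate); the lid is still at 45 degrees, within 6 degrees, carried by the fingers (over 0.5 N) and by no loose thing; the program finishes holding it (all of step 1 and all of step 2); the arm keeps its last pose, push and grip.
It fails at once if the untagged mould or another loose bystander is shifted more than 30 mm (distance of any of nib_jar, bowl, cocoa_can, tag_tray, spare_mould from where it was at the start of the episode above 0.03 m).
It fails at once if a tagged mould is dropped or thrown (faster than 0.7 m/s out of the fingers) ((linear speed of green_mould above 0.7 m/s and contact force between the fingers and green_mould below 0.2 N) or (linear speed of red_mould above 0.7 m/s and contact force between the fingers and red_mould below 0.2 N)).
It also fails if it takes over 69 s, if anything falls off the work surface, if the arm or the gripper's body presses on something with over 40 N, if the wrist force passes 120 N, or if a joint passes its speed limit or range.

### The arm

A 7-joint arm with a two-finger parallel gripper is mounted at the origin on the work surface. World frame = base frame: x ahead of the robot, y to its left, z up, the work surface at z = 0. Lengths are in mm, angles in rad, forces in N, time in s.
With the tool pointing down it reaches from about 425 to 1025 mm from the base axis. Payload 3.6 kg.
Tool frame: the origin (TCP) lies between the finger pads; the fingertips stand 17 mm ahead of it and the grasp point (between the pads) lies 2 mm behind it (finger_overhang is the distance from the TCP to the fingertips, in mm); z points along the fingers, x is the direction in which the jaws open and shut, and the axes are right-handed (so a half turn about z gives the same grasp; the last joint's range is limited). The gripper opens to 85 mm and grips with 20 to 120 N. Pads are 22 mm wide; open, the fingers measure 114 mm over their backs; the gripper's body (76 mm by 85 mm) begins 54 mm behind the grasp point. The pads swing forward as they close: fully open they stand 13 mm farther back than shut.
Start: joints at [-1.431, 0.591, 0.048, 1.609, -0.033, 0.943, -0.034], TCP at [167.254, 705.447, 248.302] pointing down, gripper open.
Joint ranges: [-2.69, 2.69], [-0.47, 2.24], [-1.27, 1.36], [0.19, 2.51], [-1.53, 4.68], [0.08, 2.07], [-3.09, 3.09]. Speed limits (rad/s): [2.57, 2.57, 3.14, 3.14, 3.14, 3.14, 3.14].

### API

Orientations are given as a unit quaternion [x, y, z, w].
In Python, from station import * gives the robot as it stands. The module is installed in compiled form; this text tells all that it offers.
- The arm moves only by the shell command python3 -m creep 'ROWS' [OPENING] [FORCE]. ROWS is JSON, one flat list of numbers, 4 for each row, row after row: the shift along the tool's x, y, z in m, then the turn about the tool's z in rad. In form: [tx, ty, tz, twist, tx, ty, tz, twist, ...]. A call has exactly 8 rows; each row is the pose to reach, as a shift and turn from the pose commanded when the call began, along the tool's axes at that moment; what a row does not reach only later rows make up. A row lasts 1/12 s, in which the tool goes at most 41.7 mm and 7.16 degrees, less where a joint would pass 70% of its speed; a pose out of reach is approached as far as the arm can. A call with a gripper value outside its range is refused whole. OPENING is the closure in counts, from 0 (fully open) to 255 (shut), set as the call begins (- or left out, the last holds). The fingers move at their own pace and stop on an object; FORCE is the grip in N (left out, the last holds). Time passes only in rows, so rows that repeat a pose let the fingers close, or fill a call up. It gives the time, the measured TCP pose, the force and the opening at its end, in the units of the state.
- observe(): the state, without advancing time (a new reading comes with each control period).
- grab_frame(name): name is "side" or "top"; returns a dict with "pixels" (400x640x3 uint8, blue, green, red), "z_map" (400x640 float32, mm along the optical axis (not along the pixel's ray), 0 where there is no reading), "intrinsics" (3x3 intrinsics, pixels), "k1" (the pictures are not rectified: a ray, as slopes to the right and down, at radius r is drawn at 1 + k1 r^2 times it, then the intrinsics apply), "camera_from_world" (4x4, takes a point from world to camera coordinates). Camera axes: x right, y down, z forward; pixel columns grow to the right and rows downward; lengths in mm; the calibration is good to about 2 mm. A picture is of the moment at which its call begins.
- hand_in(): hands the job in, once; it reports no verdict.
The state is a dict: "clock": time; "qpos": joint angles; "qvel": joint speeds; "joint_torque": joint torques, N m; "tcp_pos": TCP position; "tcp_rot": TCP orientation; "wrist_force": force on the tool from outside, world axes, zero at the start; "torque": the same for the moment, N m; "finger_gap": opening from 0.0 (shut) to 1.0 (fully open).
Only numpy, scipy, OpenCV 4.12 (cv2) and the standard library are available. Lean on these libraries where they do the work, as an engineer would, in place of code of your own. Each camera call takes 0.05 s, during which the arm holds its last target.

## Working session

There is one attempt and no reset: what is moved stays moved. The work goes in short steps, Python scripts to look and compute and a shell command to move; the robot and the scene stay as the last step left them, time stands still between calls to the robot, and variables do not carry over. Pictures are saved under pics/ and viewed, and the job is handed in when it is done.

```bash
mkdir -p pics; ls; python3 - <<'E'
from station import *
import cv2
s=observe()
for k,v in s.items(): print(k,v)
for n in("side","top"):
    f=grab_frame(n); cv2.imwrite(f"pics/{n}0.png",f["pixels"]); print(n,f["intrinsics"],f["k1"],f["camera_from_world"])
E
```

```text
pics
clock 0.0
qpos [-1.43151562  0.592111    0.04825237  1.60983489 -0.03328205  0.94271169
 -0.03367562]
qvel [-0.00068647 -0.00167378  0.0016885  -0.00071546  0.00161707  0.00110618
  0.00099064]
joint_torque [ 1.46196926e-04 -5.48703718e+01  1.54646784e+00 -1.98113626e+01
  9.34828859e-03  8.85318354e-03 -9.36749728e-06]
tcp_pos [167.02876327 704.6769156  247.14083316]
tcp_rot [ 7.84388980e-01  6.20268208e-01 -8.50156544e-04  7.45536398e-04]
wrist_force [-0.04059631  0.11809194 -0.6550084 ]
torque [-0.0253168   0.01551709  0.03158831]
finger_gap 0.9996218149150963
side [[515.90346437   0.         320.79604741]
 [  0.         515.90346437 197.08364999]
 [  0.           0.           1.        ]] -0.11472656015076037 [[ 9.61552197e-01 -2.74609564e-01  2.63830927e-03 -5.26002324e+02]
 [-1.84174395e-01 -6.51957982e-01 -7.35547811e-01  1.40292386e+02]
 [ 2.03708530e-01  7.06781704e-01 -6.77467680e-01  1.88247112e+03]
 [ 0.00000000e+00  0.00000000e+00  0.00000000e+00  1.00000000e+00]]
top [[367.54384319   0.         326.08493043]
 [  0.         367.54384319 196.19635762]
 [  0.           0.           1.        ]] -0.08309458225152405 [[ 1.12073464e-01 -9.93699354e-01 -1.06424878e-03 -7.81306151e+01]
 [-9.70321548e-01 -1.09205747e-01 -2.15754950e-01  5.44894401e+02]
 [ 2.14279332e-01  2.52130682e-02 -9.76446962e-01  1.26855359e+03]
 [ 0.00000000e+00  0.00000000e+00  0.00000000e+00  1.00000000e+00]]
```

View pics/side0.png

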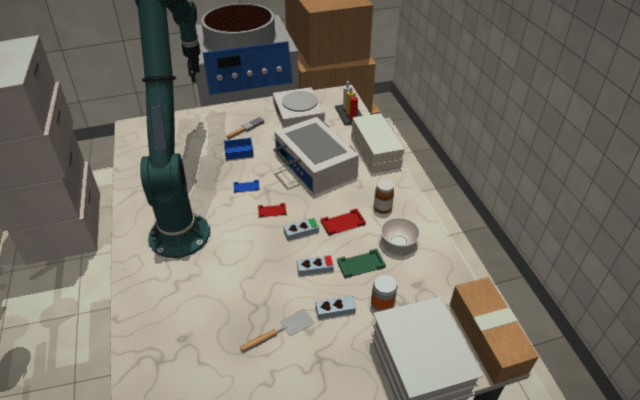

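View pics/top0.png

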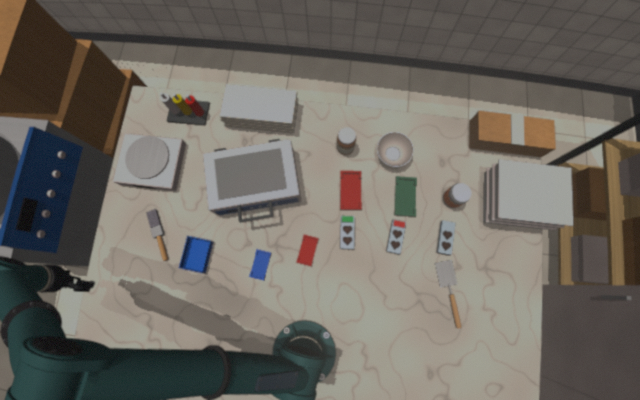

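Top view: the large red nest is at (350,190), a smaller red one at (308,250) and a blue one at (260,264). The green nest is at (405,196). The green-tagged mould is at (347,233), the red-tagged one at (397,237) and the untagged one at (446,237). The box is at (252,178) with its bar at about (262,218). Next I'll measure them.

```bash
cat > h.py <<'E'
import numpy as np, cv2
from station import *
def rays(f,px):
    K=np.array(f["intrinsics"]);k1=f["k1"]
    p=cv2.undistortPoints(np.asarray(px,float).reshape(-1,1,2),K,np.array([k1,0,0,0,0.])).reshape(-1,2)
    T=np.array(f["camera_from_world"]);R=T[:3,:3];c=-R.T@T[:3,3]
    return c,np.c_[p,np.ones(len(p))]@R
def onz(f,px,z):
    c,d=rays(f,px); return c+d*((z-c[2])/d[:,2])[:,None]
def cloud(f):
    z=f["z_map"];v,u=np.mgrid[:400,:640]
    c,d=rays(f,np.c_[u.ravel(),v.ravel()])
    P=c+d*z.ravel()[:,None]; P[z.ravel()==0]=np.nan
    return P.reshape(400,640,3)
def rect(P):
    (cx,cy),(w,h),a=cv2.minAreaRect(P[:,:2].astype(np.float32))
    if w<h: w,h,a=h,w,a+90
    return [round(float(x),1) for x in (cx,cy,w,h,(a+90)%180-90)]
def blobs(f,name,z,amin=25):
    hsv=cv2.cvtColor(f["pixels"],cv2.COLOR_BGR2HSV)
    R={"red":[((0,130,60),(8,255,255)),((172,130,60),(180,255,255))],"green":[((45,80,30),(90,255,255))],
       "pale":[((88,25,90),(125,90,255))],"blue":[((100,150,60),(125,255,255))]}[name]
    m=sum(cv2.inRange(hsv,*map(np.array,r)) for r in R).astype(np.uint8)
    n,l,st,c=cv2.connectedComponentsWithStats(m)
    for i in range(1,n):
        if st[i,4]<amin: continue
        cn,_=cv2.findContours((l==i).astype(np.uint8),cv2.RETR_EXTERNAL,cv2.CHAIN_APPROX_NONE)
        cn=max(cn,key=len).reshape(-1,2)
        print(name,"px",c[i].round(1),"area",st[i,4],"rect(x,y,L,W,deg)@z",z,rect(onz(f,cn,z)))
E
python3 - <<'E'
from h import *
for n in ("top","side"):
    f=grab_frame(n);print(n)
    np.save(f"pics/{n}_cloud.npy",cloud(f)); cv2.imwrite(f"pics/{n}1.png",f["pixels"])
    blobs(f,"red",16);blobs(f,"red",35);blobs(f,"green",16);blobs(f,"green",35);blobs(f,"pale",30)
    im=f["pixels"]
    if n=="top":
        cv2.imwrite("pics/topcrop.png",cv2.resize(im[120:270,190:470],None,fx=2.8,fy=2.8,interpolation=cv2.INTER_CUBIC))
    else: cv2.imwrite("pics/sidecrop.png",cv2.resize(im[110:330,220:430],None,fx=2.7,fy=2.7,interpolation=cv2.INTER_CUBIC))
E
```

```text
top
red px [193.9 105.7] area 155 rect(x,y,L,W,deg)@z 16 [871.2, 551.8, 95.2, 35.1, 47.3]
red px [350.3 189.9] area 741 rect(x,y,L,W,deg)@z 16 [596.3, -104.0, 143.1, 72.1, 5.9]
red px [398.7 223.4] area 45 rect(x,y,L,W,deg)@z 16 [487.9, -292.7, 35.1, 16.2, 84.9]
red px [307.2 250. ] area 383 rect(x,y,L,W,deg)@z 16 [353.8, 30.3, 97.9, 51.4, -7.6]
red px [193.9 105.7] area 155 rect(x,y,L,W,deg)@z 35 [862.7, 543.3, 93.9, 34.6, 47.3]
red px [350.3 189.9] area 741 rect(x,y,L,W,deg)@z 35 [591.6, -103.2, 141.1, 71.1, 5.9]
red px [398.7 223.4] area 45 rect(x,y,L,W,deg)@z 35 [484.7, -289.3, 34.6, 15.9, 84.9]
red px [307.2 250. ] area 383 rect(x,y,L,W,deg)@z 35 [352.5, 29.1, 96.5, 50.6, -7.6]
green px [347.  218.9] area 55 rect(x,y,L,W,deg)@z 16 [484.5, -101.6, 36.9, 18.6, -84.4]
green px [  9.3 289.5] area 810 rect(x,y,L,W,deg)@z 16 [73.2, 1128.5, 222.9, 130.2, 14.9]
green px [ 96.8 371.8] area 7715 rect(x,y,L,W,deg)@z 16 [-95.2, 697.2, 833.7, 332.1, -79.2]
green px [ 50.7 331.2] area 26 rect(x,y,L,W,deg)@z 16 [-56.4, 934.1, 34.4, 19.5, -38.2]
green px [242.2 381.2] area 359 rect(x,y,L,W,deg)
[... 2363 characters left out ...]
  31.8] area 131 rect(x,y,L,W,deg)@z 35 [180.9, 1679.5, 270.5, 79.2, 89.4]
green px [162.9 162.3] area 3267 rect(x,y,L,W,deg)@z 35 [-35.5, 554.9, 1132.5, 169.3, -89.5]
green px [181.6 240.3] area 1055 rect(x,y,L,W,deg)@z 35 [10.9, -55.3, 210.0, 161.2, 8.5]
green px [312.6 222.4] area 47 rect(x,y,L,W,deg)@z 35 [486.6, -103.1, 41.3, 20.6, -85.5]
green px [361.  263.4] area 722 rect(x,y,L,W,deg)@z 35 [593.3, -332.9, 144.7, 79.9, 2.5]
pale px [298.6 229.1] area 155 rect(x,y,L,W,deg)@z 30 [437.8, -110.6, 114.8, 49.5, 4.7]
pale px [311.1 265.5] area 174 rect(x,y,L,W,deg)@z 30 [440.2, -292.1, 111.1, 49.6, -8.9]
pale px [336.7 306.1] area 303 rect(x,y,L,W,deg)@z 30 [458.1, -473.2, 117.5, 48.6, -4.7]
```

View pics/topcrop.png

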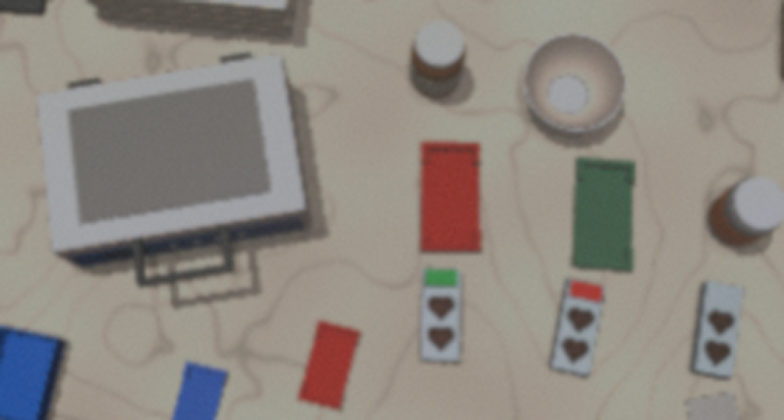

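View pics/sidecrop.png

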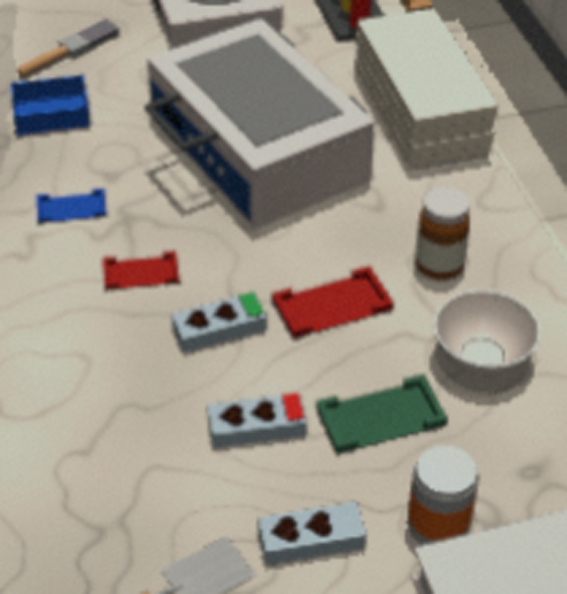

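Enlarged top crop: the large red nest is at crop (450,197), the smaller red one (329,365) is the decoy and the blue one is excluded. The green nest is at (604,213). Both tags sit at the far (+x) ends of their moulds. Next I'll refine with depth.

```bash
python3 - <<'E'
from h import *
C={n:np.load(f"pics/{n}_cloud.npy") for n in("top","side")}
reg={"gm":(350,520,-150,-60),"rm":(350,520,-340,-240),"sp":(350,540,-520,-420),"rn":(525,690,-150,-60),"gn":(515,690,-340,-240)}
for n,P in C.items():
    m=(P[...,0]>380)&(P[...,0]<430)&(P[...,1]>-220)&(P[...,1]<-170); print(n,"table z",np.nanmedian(P[m][:,2]),np.nanstd(P[m][:,2]))
    for k,(a,b,c,d) in reg.items():
        m=(P[...,0]>a)&(P[...,0]<b)&(P[...,1]>c)&(P[...,1]<d)
        z=P[...,2]
        if k[1]=="n": mm=m&(z>2.5)&(z<25)
        else: mm=m&(z>22)&(z<45)
        Q=P[mm]; 
        print(n,k,len(Q),"rect",rect(Q),"mean",Q.mean(0).round(1))
    # lid
    m=(P[...,2]>95)&(P[...,2]<135)&(P[...,0]>400)&(P[...,0]<850)&(P[...,1]>0)&(P[...,1]<420)
    Q=P[m]; print(n,"lid",len(Q),rect(Q),Q.mean(0).round(1),np.percentile(Q[:,2],[5,50,95]))
E
python3 - <<'E'
import sys; sys.path.insert(0,'.')
from h import *
import cv2
for n,(r,c,k) in {"top":((205,255),(325,475),5.3),"side":((205,330),(260,420),4.7)}.items():
    im=cv2.imread(f"pics/{n}1.png")
    hsv=cv2.cvtColor(im,cv2.COLOR_BGR2HSV)
    for p in ([(347,233),(340,232),(397,240),(446,240),(405,196),(412,200)] if n=="top" else []): print(p,hsv[p[1],p[0]])
E
```

```text
top table z -0.6200093543404819 3.0912287131254232
top gm 460 rect [434.2, -108.0, 117.7, 48.1, 5.9] mean [ 433.6 -107.7   30.2]
top rm 450 rect [438.5, -284.7, 117.7, 51.3, -6.4] mean [ 437.6 -283.9   30.6]
top sp 443 rect [455.0, -469.1, 121.7, 50.1, -5.0] mean [ 454.3 -468.2   30.2]
top rn 556 rect [606.0, -103.7, 163.8, 87.2, 1.8] mean [ 601.9 -105.8    7.2]
top gn 549 rect [602.6, -290.3, 171.7, 98.9, 0.2] mean [ 597.7 -298.6    7.3]
top lid 6384 [646.5, 266.2, 454.4, 327.9, 11.6] [615.  255.6 113.7] [ 99.52248033 115.5712302  120.595274  ]
side table z 1.5762189231871844 3.328860579640199
side gm 389 rect [439.6, -109.2, 122.0, 59.5, 6.3] mean [ 438.1 -113.    31.2]
side rm 469 rect [442.6, -288.9, 120.5, 61.1, -5.0] mean [ 442.2 -290.5   33.1]
side sp 563 rect [459.0, -470.5, 122.3, 58.9, -4.6] mean [ 457.7 -473.5   31.4]
side rn 561 rect [607.4, -104.8, 164.2, 89.7, 0.5] mean [ 605.5 -106.7    8.9]
side gn 848 rect [602.6, -290.0, 174.8, 99.9, -0.0] mean [ 599.8 -295.     8.7]
side lid 3306 [635.8, 245.5, 428.0, 349.0, 0.1] [617.8 236.7 115. ] [100.08711269 116.76958376 124.25403245]
(347, 233) [165  10 101]
(340, 232) [135   4 142]
(397, 240) [100  20 150]
(446, 240) [103  25 145]
(405, 196) [66 69 92]
(412, 200) [68 67 91]
```

```bash
python3 - <<'E'
from h import *
C={n:np.load(f"pics/{n}_cloud.npy") for n in("top","side")}
for n,P in C.items():
    im=cv2.imread(f"pics/{n}1.png"); hsv=cv2.cvtColor(im,cv2.COLOR_BGR2HSV)
    f=grab_frame(n)
    for k,ms in {"red":[((0,130,50),(8,255,255)),((172,130,50),(180,255,255))],"green":[((50,45,40),(90,255,255))]}.items():
        m=sum(cv2.inRange(hsv,*map(np.array,r)) for r in ms).astype(np.uint8)
        nn,l,st,c=cv2.connectedComponentsWithStats(m)
        for i in range(1,nn):
            if st[i,4]<300: continue
            Q=P[l==i]; Q=Q[np.isfinite(Q[:,0])]; mu=Q.mean(0)
            if not(500<mu[0]<700 and -400<mu[1]<0): continue
            cn=max(cv2.findContours((l==i).astype(np.uint8),cv2.RETR_EXTERNAL,cv2.CHAIN_APPROX_NONE)[0],key=len).reshape(-1,2)
            print(n,k,c[i].round(1),"cloud",rect(Q),"z%",np.percentile(Q[:,2],[10,50,90]).round(1),"plane0",rect(onz(f,cn,0)),"plane4",rect(onz(f,cn,4)),"c8",onz(f,[c[i]],6)[0].round(1))
    m=((P[...,2]>107)&(P[...,2]<128)&(P[...,0]>400)&(P[...,0]<850)&(P[...,1]>0)&(P[...,1]<420)).astype(np.uint8)
    m=cv2.morphologyEx(m,cv2.MORPH_OPEN,np.ones((9,9)))
    nn,l,st,c=cv2.connectedComponentsWithStats(m); i=1+np.argmax(st[1:,4])
    cn=max(cv2.findContours((l==i).astype(np.uint8),cv2.RETR_EXTERNAL,cv2.CHAIN_APPROX_NONE)[0],key=len).reshape(-1,2)
    print(n,"lid",c[i],rect(P[l==i]),rect(onz(f,cn,116)),cv2.boxPoints(cv2.minAreaRect(cn)).astype(int).tolist())
    if n=="top":
        cr=im[195:250,215:310]; cv2.imwrite("pics/bar_top.png",cv2.resize(cr,None,fx=8,fy=8,interpolation=cv2.INTER_CUBIC))
    else:
        cr=im[135:200,265:350]; cv2.imwrite("pics/bar_side.png",cv2.resize(cr,None,fx=9,fy=9,interpolation=cv2.INTER_CUBIC))
E
```

```text
top red [350.3 189.9] cloud [596.6, -104.3, 144.8, 73.0, 5.9] z% [-0.1  4.  13.2] plane0 [600.2, -104.6, 144.8, 73.0, 5.9] plane4 [599.2, -104.4, 144.4, 72.7, 5.9] c8 [ 596.5 -103.5    6. ]
top green [405.2 196.1] cloud [594.8, -312.1, 144.7, 73.4, 1.0] z% [-0.1  3.7 13.6] plane0 [598.5, -312.8, 145.5, 72.7, 1.7] plane4 [597.5, -312.0, 145.1, 72.5, 1.7] c8 [ 595.8 -312.     6. ]
top lid [250.33191317 174.21221343] [590.5, 257.7, 319.5, 214.6, -74.1] [588.3, 256.6, 319.0, 211.9, -73.9] [[199, 153], [290, 138], [299, 195], [209, 210]]
side red [342.8 221.9] cloud [600.7, -107.1, 152.8, 90.8, 3.5] z% [ 1.1  6.6 16.4] plane0 [605.8, -95.1, 151.6, 89.4, 5.8] plane4 [604.4, -98.8, 151.2, 89.1, 5.8] c8 [ 602.8 -104.4    6. ]
side green [361.  263.4] cloud [599.6, -315.9, 151.7, 82.7, 2.3] z% [ 3.   8.3 18.8] plane0 [604.9, -304.9, 152.1, 88.5, 2.2] plane4 [603.6, -308.0, 151.7, 88.3, 2.2] c8 [ 602.  -313.3    6. ]
side lid [313.57062436 146.23797339] [592.2, 252.5, 330.6, 221.7, -71.7] [589.7, 252.3, 329.1, 221.7, -73.1] [[277, 130], [326, 110], [346, 160], [298, 180]]
```

View pics/bar_top.png

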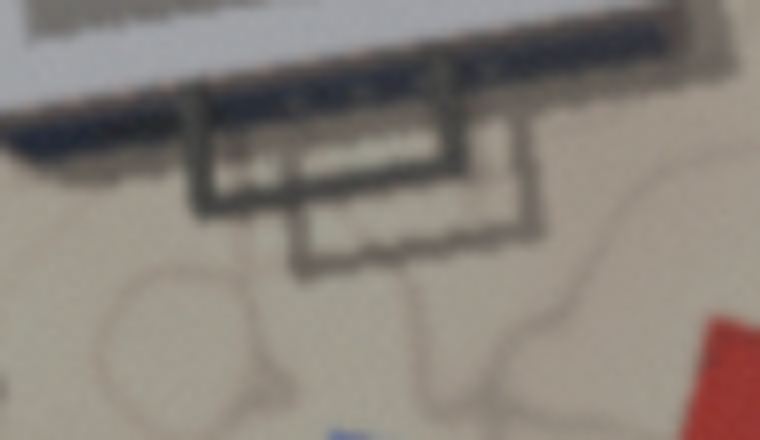

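View pics/bar_side.png

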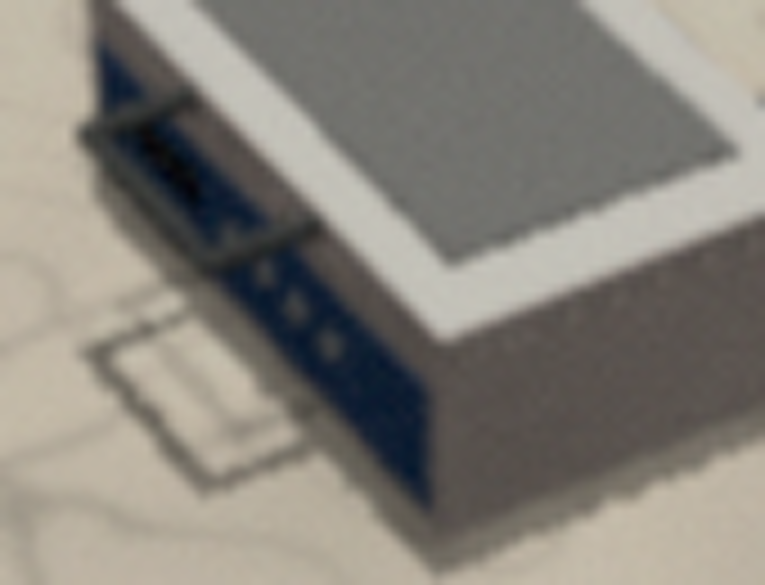

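```bash
cat > d.py <<'E'
import sys
from h import *
from scipy.spatial.transform import Rotation as R
s=observe();x,y,z,a=map(float,sys.argv[1:5])
r=R.from_quat(s["tcp_rot"]);M=r.as_matrix()
d=M.T@(np.array([x,y,z])-s["tcp_pos"])
cur=np.degrees(np.arctan2(M[1,0],M[0,0]))
tw=-((a-cur+90)%180-90)
print("t",round(s["clock"],2),"tcp",s["tcp_pos"].round(1),"jaw",round(cur,2),"tilt",np.degrees(np.arccos(-M[2,2])).round(2),"F",s["wrist_force"].round(1),"gap",round(s["finger_gap"],3),"q",s["qpos"].round(2))
print("shift m",(d/1000).round(4),"twist",np.radians(tw).round(4),"rows>=",round(np.linalg.norm(d)/41.7,1),round(abs(tw)/7.16,1))
E
python3 d.py 560 300 250 90; python3 d.py 437 -109 150 96
```

```text
t 0.3 tcp [167.2 705.2 247.9] jaw 76.66 tilt 0.05 F [ 0.4 -0.1  0.8] gap 1.002 q [-1.43  0.59  0.05  1.61 -0.03  0.94 -0.03]
shift m [-0.3036  0.4757 -0.0018] twist -0.2328 rows>= 13.5 1.9
t 0.3 tcp [167.2 705.2 247.9] jaw 76.66 tilt 0.05 F [ 0.4 -0.1  0.8] gap 1.002 q [-1.43  0.59  0.05  1.61 -0.03  0.94 -0.03]
shift m [-0.7299  0.4503  0.0985] twist -0.3375 rows>= 20.7 2.7
```

```bash
python3 -m creep '[-0.02,0.033,0,0,-0.04,0.066,0,0,-0.06,0.1,0,0,-0.085,0.133,0,0,-0.107,0.167,0,-0.05,-0.128,0.2,0,-0.1,-0.15,0.234,0,-0.15,-0.171,0.268,0,-0.2]'; python3 d.py 560 260 250 96;python3 d.py 437 -109 150 96
```

```text
clock: 0.97
tcp_pos: [389.6, 475.6, 248.5]
tcp_rot: [0.718, 0.696, 0.0, 0.0]
wrist_force: [1.2, 0.3, -0.3]
finger_gap: 0.996
t 0.97 tcp [389.6 475.6 248.5] jaw 88.28 tilt 0.01 F [ 1.2  0.3 -0.3] gap 0.996 q [-0.97  0.45  0.01  1.87 -0.01  0.82  0.59]
shift m [-0.2104  0.1768 -0.0015] twist -0.1348 rows>= 6.6 1.1
t 0.97 tcp [389.6 475.6 248.5] jaw 88.28 tilt 0.01 F [ 1.2  0.3 -0.3] gap 0.996 q [-0.97  0.45  0.01  1.87 -0.01  0.82  0.59]
shift m [-0.5829  0.0649  0.0985] twist -0.1348 rows>= 14.3 1.1
```

```bash
python3 -m creep '[-0.037,0.015,0,0,-0.074,0.03,0,-0.05,-0.111,0.045,0,-0.1,-0.148,0.06,0,-0.13,-0.186,0.07,0,-0.13,-0.224,0.08,0,-0.13,-0.262,0.085,0,-0.13,-0.3,0.09,0,-0.13]'; python3 d.py 437 -109 120 96
```

```text
clock: 1.63
tcp_pos: [469.1, 172.5, 248.6]
tcp_rot: [0.672, 0.74, 0.0, 0.0]
wrist_force: [0.0, -0.3, -0.4]
finger_gap: 1.001
t 1.63 tcp [469.1 172.5 248.6] jaw 95.55 tilt 0.05 F [ 0.  -0.3 -0.4] gap 1.001 q [-0.46  0.31  0.03  2.11 -0.01  0.72  1.24]
shift m [-0.2771 -0.0593  0.1285] twist -0.0079 rows>= 7.5 0.1
```

```bash
python3 -m creep '[-0.037,-0.007,0,0,-0.074,-0.014,0.005,0,-0.112,-0.02,0.02,0,-0.15,-0.027,0.035,0,-0.188,-0.035,0.05,0,-0.225,-0.043,0.07,-0.008,-0.255,-0.051,0.09,-0.008,-0.277,-0.059,0.108,-0.008]'; python3 -m creep '[0,0,0,0,0,0,0,0,0,0,0,0,0,0,0,0,0,0,0,0,0,0,0,0,0,0,0,0,0,0,0,0]';python3 d.py 437 -109 20 96
python3 - <<'E'
from h import *
for n in("top","side"):
    f=grab_frame(n); im=f["pixels"]; cr=im[190:290,290:450] if n=="top" else im[150:290,250:400]
    cv2.imwrite(f"pics/{n}2.png",cv2.resize(cr,None,fx=4.2,fy=4.2,interpolation=cv2.INTER_CUBIC))
E
```

```text
clock: 2.3
tcp_pos: [436.8, -110.2, 139.8]
tcp_rot: [0.67, 0.742, -0.0, 0.001]
wrist_force: [-0.7, -0.4, 0.1]
finger_gap: 1.002
clock: 2.97
tcp_pos: [437.2, -106.4, 140.6]
tcp_rot: [0.668, 0.744, 0.0, 0.0]
wrist_force: [0.2, -0.2, 0.1]
finger_gap: 1.0
t 2.97 tcp [ 437.2 -106.4  140.6] jaw 96.1 tilt 0.04 F [ 0.2 -0.2  0.1] gap 1.0 q [ 0.1   0.44  0.05  2.3  -0.05  0.4   1.87]
shift m [-0.0026 -0.0006  0.1206] twist 0.0018 rows>= 2.9 0.0
```

View pics/top2.png

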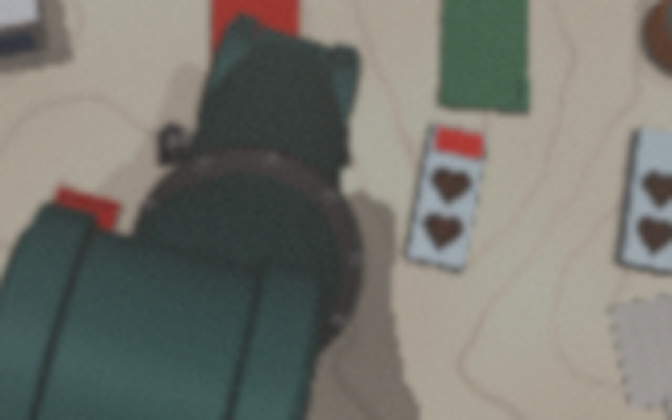

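View pics/side2.png

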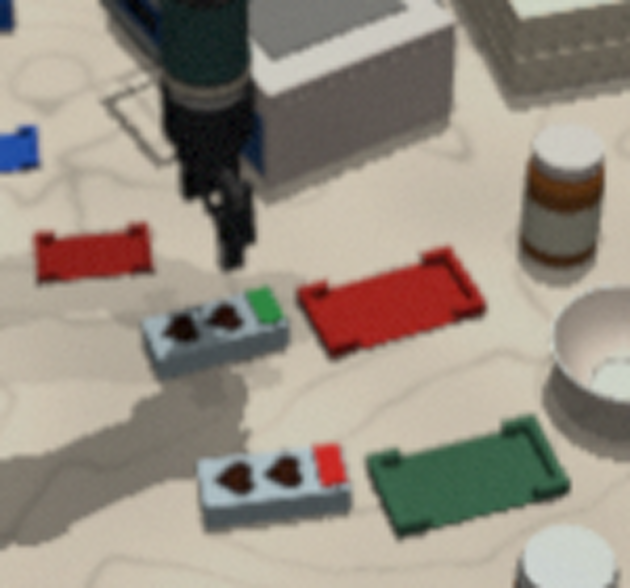

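Side crop: the open fingers at (232,250) stand above the green-tagged mould at (215,325). The top view is blocked by the arm. I'll go down and grip.

```bash
python3 -m creep '[-0.001,0,0.03,0,-0.002,0,0.06,0,-0.002,0,0.085,0,-0.002,0,0.1,0,-0.002,0,0.11,0,-0.002,0,0.116,0,-0.002,0,0.12,0,-0.002,0,0.12,0]'; python3 -m creep '[0,0,0,0,0,0,0,0,0,0,0,0,0,0,0,0,0,0,0,0,0,0,0,0,0,0,0,0,0,0,0,0]' 255 50;python3 -m creep '[0,0,0,0,0,0,0,0,0,0,0,0,0,0,0,0,0,0,0,0,0,0,0,0,0,0,0,0,0,0,0,0]';python3 d.py 437 -109 160 96
```

```text
clock: 3.73
tcp_pos: [437.2, -109.0, 20.1]
tcp_rot: [0.669, 0.743, -0.0, -0.0]
wrist_force: [-0.6, 0.2, 0.5]
finger_gap: 1.0
clock: 4.4
tcp_pos: [437.4, -108.5, 21.3]
tcp_rot: [0.669, 0.743, 0.001, 0.0]
wrist_force: [-0.0, 1.3, 6.4]
finger_gap: 0.573
clock: 5.07
tcp_pos: [437.4, -108.6, 21.3]
tcp_rot: [0.669, 0.743, 0.001, 0.0]
wrist_force: [-0.7, 1.2, 6.4]
finger_gap: 0.575
t 5.07 tcp [ 437.4 -108.6   21.3] jaw 96.05 tilt 0.07 F [-0.7  1.2  6.4] gap 0.575 q [ 0.14  0.69  0.01  2.34 -0.07  0.11  1.89]
shift m [-0.0004 -0.0002 -0.1387] twist 0.0008 rows>= 3.3 0.0
```

```bash
python3 -m creep '[0,0,-0.01,0,0,0,-0.03,0,0,0,-0.055,0,0,0,-0.08,0,0,0,-0.105,0,0,0,-0.12,0,0,0,-0.13,0,0,0,-0.13,0]'; python3 d.py 599.4 -313.3 80 92
```

```text
clock: 5.73
tcp_pos: [438.0, -109.3, 152.9]
tcp_rot: [0.669, 0.743, 0.001, 0.002]
wrist_force: [0.6, -1.1, -1.4]
finger_gap: 0.577
t 5.73 tcp [ 438.  -109.3  152.9] jaw 96.01 tilt 0.29 F [ 0.6 -1.1 -1.4] gap 0.577 q [ 0.1   0.41  0.06  2.29 -0.05  0.43  1.88]
shift m [-0.2197  0.1388  0.0739] twist 0.07 rows>= 6.5 0.6
```

```bash
python3 -m creep '[-0.02,0.013,0,0,-0.05,0.032,0,0,-0.08,0.05,0,0,-0.11,0.07,0,0.02,-0.145,0.092,0,0.04,-0.18,0.114,0,0.07,-0.205,0.13,0.01,0.07,-0.22,0.139,0.02,0.07]'; python3 -m creep '[0,0,0,0,0,0,0,0,0,0,0,0,0,0,0,0,0,0,0,0,0,0,0,0,0,0,0,0,0,0,0,0]';python3 d.py 599.4 -313.3 40 92
python3 - <<'E'
from h import *
for n in("side",):
    f=grab_frame(n); im=f["pixels"]; cr=im[190:330,280:430]
    cv2.imwrite(f"pics/{n}3.png",cv2.resize(cr,None,fx=4.2,fy=4.2,interpolation=cv2.INTER_CUBIC))
E
```

```text
clock: 6.4
tcp_pos: [600.6, -317.8, 130.2]
tcp_rot: [0.696, 0.718, -0.0, 0.002]
wrist_force: [0.0, 0.3, -1.7]
finger_gap: 0.579
clock: 7.07
tcp_pos: [598.5, -312.8, 130.7]
tcp_rot: [0.694, 0.72, 0.0, 0.0]
wrist_force: [0.7, 0.2, -2.6]
finger_gap: 0.575
t 7.07 tcp [ 598.5 -312.8  130.7] jaw 92.05 tilt 0.02 F [ 0.7  0.2 -2.6] gap 0.575 q [ 0.37  0.66  0.06  1.81 -0.06  0.67  2.08]
shift m [-0.0006  0.0009  0.0907] twist 0.0008 rows>= 2.2 0.0
```

View pics/side3.png

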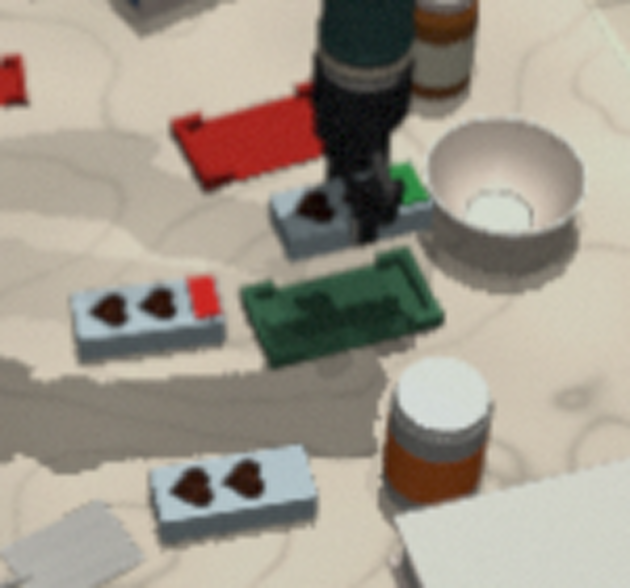

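The side crop shows the mould held level above the green nest. Lowering it to about 5 mm above the seat first.

```bash
python3 -m creep '[0,0,0.02,0,-0.001,0.001,0.045,0,-0.001,0.001,0.065,0,-0.001,0.001,0.078,0,-0.001,0.001,0.088,0,-0.001,0.001,0.094,0,-0.001,0.001,0.097,0,-0.001,0.001,0.098,0]'; python3 -m creep '[0,0,0.001,0,0,0,0.002,0,0,0,0.003,0,0,0,0.004,0,0,0,0.005,0,0,0,0.006,0,0,0,0.007,0,0,0,0.007,0]';python3 d.py 599.4 -313.3 25.3 92
```

```text
clock: 7.78
tcp_pos: [599.7, -314.3, 32.4]
tcp_rot: [0.695, 0.719, 0.0, 0.0]
wrist_force: [0.7, -0.6, -0.5]
finger_gap: 0.574
clock: 8.45
tcp_pos: [599.5, -314.1, 25.4]
tcp_rot: [0.695, 0.719, 0.0, 0.0]
wrist_force: [-0.3, -0.7, -1.8]
finger_gap: 0.579
t 8.45 tcp [ 599.5 -314.1   25.4] jaw 92.02 tilt 0.0 F [-0.3 -0.7 -1.8] gap 0.579 q [ 0.38  0.81  0.05  1.83 -0.07  0.5   2.09]
shift m [ 0.0008 -0.0001  0.0001] twist 0.0003 rows>= 0.0 0.0
```

```bash
python3 -m creep '[0,0,0.0003,0,0,0,0.0006,0,0,0,0.001,0,0,0,0.0013,0,0,0,0.0016,0,0,0,0.002,0,0,0,0.002,0,0,0,0.002,0]';python3 d.py 599.4 -313.3 25.3 92
```

```text
clock: 9.12
tcp_pos: [599.5, -314.1, 25.4]
tcp_rot: [0.695, 0.719, 0.0, -0.0]
wrist_force: [-3.5, 1.6, 12.8]
finger_gap: 0.578
t 9.12 tcp [ 599.5 -314.1   25.4] jaw 92.01 tilt 0.01 F [-3.5  1.6 12.8] gap 0.578 q [ 0.38  0.81  0.05  1.83 -0.07  0.5   2.09]
shift m [ 0.0008 -0.0001  0.0001] twist 0.0003 rows>= 0.0 0.0
```

Contact at z = 25.4 with 13 N, as expected for the plate. I'll release and rise.

```bash
python3 -m creep '[0,0,-0.001,0,0,0,-0.0015,0,0,0,-0.0015,0,0,0,-0.0015,0,0,0,-0.0015,0,0,0,-0.0015,0,0,0,-0.0015,0,0,0,-0.0015,0]' 0;  python3 -m creep '[0,0,-0.005,0,0,0,-0.015,0,0,0,-0.03,0,0,0,-0.05,0,0,0,-0.075,0,0,0,-0.1,0,0,0,-0.115,0,0,0,-0.12,0]' ;python3 d.py 440.5 -287 100 84
```

```text
clock: 9.78
tcp_pos: [599.5, -314.1, 24.6]
tcp_rot: [0.695, 0.719, -0.0, -0.0]
wrist_force: [-0.6, -0.2, -0.2]
finger_gap: 1.002
clock: 10.45
tcp_pos: [601.6, -315.4, 149.9]
tcp_rot: [0.695, 0.719, 0.001, 0.004]
wrist_force: [-0.1, -0.2, 0.1]
finger_gap: 1.002
t 10.45 tcp [ 601.6 -315.4  149.9] jaw 92.0 tilt 0.44 F [-0.1 -0.2  0.1] gap 1.002 q [ 0.37  0.64  0.07  1.79 -0.06  0.7   2.08]
shift m [ 0.0341 -0.1603  0.0487] twist 0.1397 rows>= 4.1 1.1
```

```bash
python3 -m creep '[0.005,-0.02,0,0,0.01,-0.05,0,0.05,0.018,-0.085,0.01,0.1,0.025,-0.12,0.02,0.14,0.03,-0.145,0.03,0.14,0.034,-0.16,0.04,0.14,0.034,-0.161,0.045,0.14,0.034,-0.161,0.05,0.14]'; python3 -m creep '[0,0,0,0,0,0,0,0,0,0,0,0,0,0,0,0,0,0,0,0,0,0,0,0,0,0,0,0,0,0,0,0]';python3 d.py 440.5 -287 20 84
python3 - <<'E'
from h import *
for n in("side","top"):
    f=grab_frame(n); im=f["pixels"]; cr=im[190:330,280:430] if n=="side" else im[150:270,330:480]
    cv2.imwrite(f"pics/{n}4.png",cv2.resize(cr,None,fx=4.2,fy=4.2,interpolation=cv2.INTER_CUBIC))
E
```

```text
clock: 11.12
tcp_pos: [436.8, -285.8, 94.8]
tcp_rot: [0.743, 0.669, -0.0, -0.0]
wrist_force: [0.3, -1.0, -0.0]
finger_gap: 1.001
clock: 11.78
tcp_pos: [437.5, -285.8, 94.9]
tcp_rot: [0.743, 0.669, 0.0, 0.0]
wrist_force: [0.4, -0.2, 0.3]
finger_gap: 1.001
t 11.78 tcp [ 437.5 -285.8   94.9] jaw 84.0 tilt 0.01 F [ 0.4 -0.2  0.3] gap 1.001 q [ 0.44  0.58  0.07  2.17 -0.1   0.39  2.06]
shift m [-0.0008  0.0031  0.0749] twist 0.0 rows>= 1.8 0.0
```

View pics/side4.png

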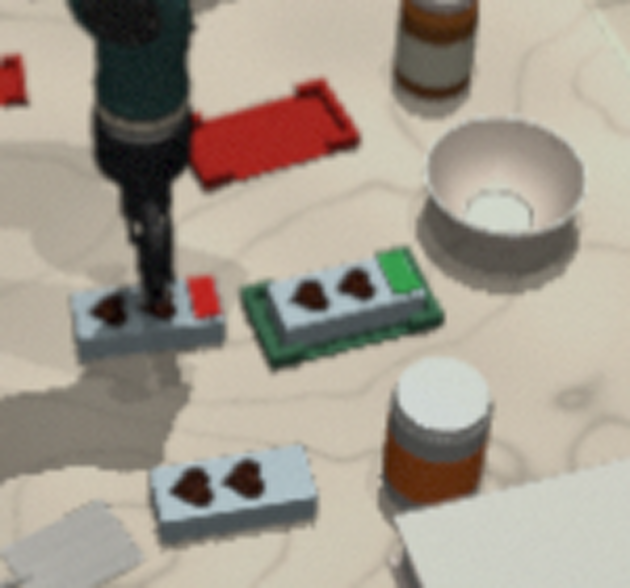

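View pics/top4.png

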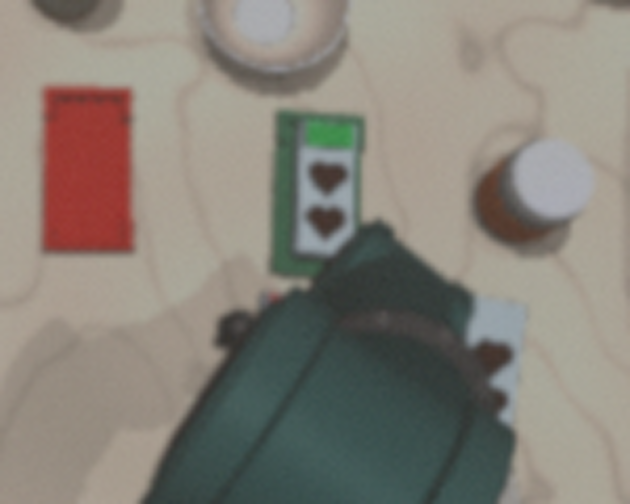

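The green mould sits in the green nest: side (357,285), and top (325,190), seemingly shifted towards -y. I'll measure it.

```bash
python3 - <<'E'
from h import *
for n in("top","side"):
    f=grab_frame(n); P=cloud(f); z=P[...,2]
    m=(P[...,0]>515)&(P[...,0]<690)&(P[...,1]>-370)&(P[...,1]<-260)
    Q=P[m&(z>27)&(z<50)]; print(n,"mould",len(Q),rect(Q),Q.mean(0).round(1),np.percentile(Q[:,2],[10,50,90]).round(1))
    A=np.c_[Q[:,:2]-Q[:,:2].mean(0),np.ones(len(Q))]; print("slope",np.linalg.lstsq(A,Q[:,2],rcond=None)[0].round(3))
    im=f["pixels"];hsv=cv2.cvtColor(im,cv2.COLOR_BGR2HSV)
    g=(cv2.inRange(hsv,np.array((50,45,40)),np.array((90,130,150)))>0)&m&(z<25)
    ys,xs=np.nonzero(g); print("nest green px cloud",rect(P[g]), "px bbox",xs.min(),xs.max(),ys.min(),ys.max())
E
```

```text
top mould 416 [596.0, -312.6, 121.2, 51.2, 0.3] [ 597.1 -311.9   34.3] [30.3 34.  38.7]
slope [ 2.900e-02 -1.800e-02  3.429e+01]
nest green px cloud [594.7, -309.2, 146.2, 73.6, 1.3] px bbox 395 415 177 215
side mould 450 [602.7, -315.9, 121.9, 59.6, -0.2] [ 600.6 -319.    37.2] [32.  37.2 42.6]
slope [2.1000e-02 2.9000e-02 3.7169e+01]
nest green px cloud [600.0, -316.5, 151.7, 84.2, 1.6] px bbox 338 384 249 276
```

Seated: top at 34 mm, centre within about 3 mm of the nest. Now the red mould.

```bash
python3 -m creep '[0,0.001,0.015,0,-0.001,0.003,0.035,0,-0.001,0.003,0.05,0,-0.001,0.003,0.06,0,-0.001,0.003,0.067,0,-0.001,0.003,0.071,0,-0.001,0.003,0.073,0,-0.001,0.003,0.073,0]'; python3 -m creep '[0,0,0,0,0,0,0,0,0,0,0,0,0,0,0,0,0,0,0,0,0,0,0,0,0,0,0,0,0,0,0,0]' 255 50;python3 -m creep '[0,0,0,0,0,0,0,0,0,0,0,0,0,0,-0.01,0,0,0,-0.03,0,0,0,-0.055,0,0,0,-0.085,0,0,0,-0.11,0]';python3 d.py 600 -105 130 96
```

```text
clock: 12.65
tcp_pos: [440.3, -287.1, 21.8]
tcp_rot: [0.743, 0.669, -0.0, -0.0]
wrist_force: [-0.2, 0.5, 0.3]
finger_gap: 0.999
clock: 13.32
tcp_pos: [440.6, -287.0, 22.6]
tcp_rot: [0.743, 0.669, 0.0, 0.0]
wrist_force: [-0.6, 0.9, 5.8]
finger_gap: 0.575
clock: 13.98
tcp_pos: [439.9, -287.1, 133.6]
tcp_rot: [0.743, 0.669, -0.0, 0.0]
wrist_force: [1.4, -0.4, -3.0]
finger_gap: 0.571
t 13.98 tcp [ 439.9 -287.1  133.6] jaw 83.99 tilt 0.01 F [ 1.4 -0.4 -3. ] gap 0.571 q [ 0.43  0.52  0.09  2.15 -0.1   0.48  2.05]
shift m [0.1978 0.1401 0.0036] twist -0.2097 rows>= 5.8 1.7
```

```bash
python3 -m creep '[0.015,0.01,0,0,0.04,0.029,0,-0.05,0.07,0.05,0,-0.1,0.1,0.071,0,-0.16,0.13,0.093,0,-0.208,0.16,0.114,0,-0.208,0.185,0.131,0,-0.208,0.198,0.14,0,-0.208]'; python3 -m creep '[0,0,0.01,0,0,0,0.02,0,0,0,0.03,0,0,0,0.04,0,0,0,0.045,0,0,0,0.05,0,0,0,0.05,0,0,0,0.05,0]';python3 d.py 599.5 -105 33 96
python3 - <<'E'
from h import *
for n in("side",):
    f=grab_frame(n); im=f["pixels"]; cr=im[170:310,270:420]
    cv2.imwrite(f"pics/{n}5.png",cv2.resize(cr,None,fx=4.2,fy=4.2,interpolation=cv2.INTER_CUBIC))
E
```

```text
clock: 14.65
tcp_pos: [603.1, -99.7, 132.4]
tcp_rot: [0.668, 0.745, 0.002, 0.0]
wrist_force: [0.0, 0.5, -1.7]
finger_gap: 0.574
clock: 15.32
tcp_pos: [599.8, -105.4, 81.5]
tcp_rot: [0.67, 0.742, -0.0, -0.0]
wrist_force: [0.4, -0.2, -1.9]
finger_gap: 0.576
t 15.32 tcp [ 599.8 -105.4   81.5] jaw 95.87 tilt 0.03 F [ 0.4 -0.2 -1.9] gap 0.576 q [ 0.06  0.67  0.06  1.98 -0.08  0.49  1.84]
shift m [ 0.0004 -0.0003  0.0485] twist -0.0023 rows>= 1.2 0.0
```

View pics/side5.png

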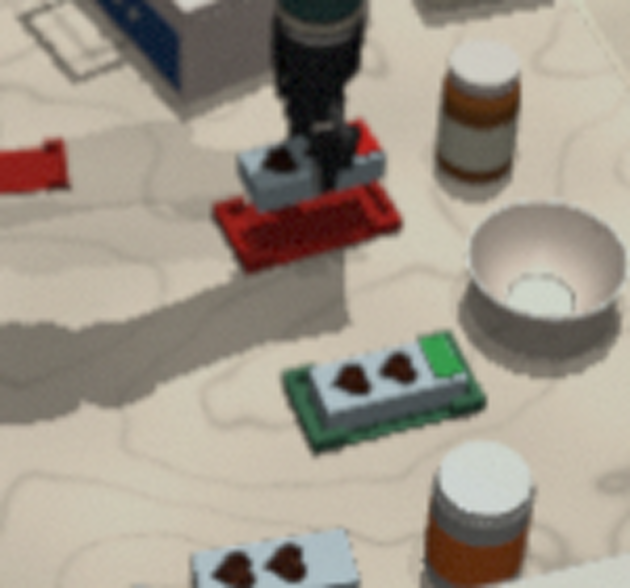

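The red mould is held level above the large red nest. Lowering it.

```bash
python3 -m creep '[0,0,0.015,0,0,0,0.03,0,0,0,0.04,0,0,0,0.045,0,0,0,0.048,0,0,0,0.05,0,0,0,0.051,0,0,0,0.052,0]'; python3 -m creep '[0,0,0.0005,0,0,0,0.001,0,0,0,0.0015,0,0,0,0.002,0,0,0,0.0025,0,0,0,0.003,0,0,0,0.0035,0,0,0,0.004,0]';python3 d.py 599.5 -105 26.6 96
```

```text
clock: 16.03
tcp_pos: [600.6, -104.9, 30.3]
tcp_rot: [0.67, 0.743, 0.0, 0.0]
wrist_force: [0.3, -0.7, -1.6]
finger_gap: 0.575
clock: 16.7
tcp_pos: [600.2, -104.8, 26.6]
tcp_rot: [0.67, 0.743, -0.0, -0.0]
wrist_force: [-1.2, 0.5, 10.2]
finger_gap: 0.572
t 16.7 tcp [ 600.2 -104.8   26.6] jaw 95.92 tilt 0.01 F [-1.2  0.5 10.2] gap 0.572 q [ 0.07  0.76  0.05  1.99 -0.08  0.39  1.85]
shift m [-0.0001 -0.0007  0.    ] twist -0.0015 rows>= 0.0 0.0
```

```bash
python3 -m creep '[0,0,-0.001,0,0,0,-0.0015,0,0,0,-0.0015,0,0,0,-0.0015,0,0,0,-0.0015,0,0,0,-0.0015,0,0,0,-0.0015,0,0,0,-0.0015,0]' 0;  python3 -m creep '[0,0,-0.005,0,0,0,-0.015,0,0,0,-0.03,0,0,0,-0.05,0,0,0,-0.08,0,0,0,-0.115,0,0,0,-0.15,0,0,0,-0.18,0]'; python3 -m creep '[0.01,-0.02,0,0,0.03,-0.04,0,0,0.05,-0.06,0,0,0.07,-0.08,0,0,0.09,-0.1,0,0,0.1,-0.12,0,0,0.1,-0.13,0,0,0.1,-0.13,0,0]' ;python3 d.py 440.5 211 200 16
python3 - <<'E'
from h import *
for n in("side","top"):
    f=grab_frame(n); im=f["pixels"]; P=cloud(f); z=P[...,2]
    cv2.imwrite(f"pics/{n}6.png",im); np.save(f"pics/{n}6c.npy",P)
    for k,(a,b,c,d) in {"red":(515,690,-160,-50),"green":(515,690,-370,-260)}.items():
        m=(P[...,0]>a)&(P[...,0]<b)&(P[...,1]>c)&(P[...,1]<d)&(z>26)&(z<48); Q=P[m]; print(n,k,len(Q),rect(Q),np.median(Q[:,2]).round(1))
        A=np.c_[Q[:,:2]-Q[:,:2].mean(0),np.ones(len(Q))]; print("slope",np.linalg.lstsq(A,Q[:,2],rcond=None)[0].round(3))
    cr=im[190:290,200:460] if n=="top" else im[140:340,230:430]
    cv2.imwrite(f"pics/{n}6z.png",cv2.resize(cr,None,fx=2.9,fy=2.9,interpolation=cv2.INTER_CUBIC))
E
```

```text
clock: 17.37
tcp_pos: [600.1, -104.8, 27.2]
tcp_rot: [0.67, 0.743, -0.0, -0.0]
wrist_force: [-0.6, 0.2, -0.8]
finger_gap: 1.002
clock: 18.03
tcp_pos: [600.4, -105.0, 210.6]
tcp_rot: [0.67, 0.743, 0.001, 0.001]
wrist_force: [0.9, 0.1, -0.8]
finger_gap: 0.999
clock: 18.7
tcp_pos: [457.7, -18.9, 207.8]
tcp_rot: [0.669, 0.743, -0.001, -0.001]
wrist_force: [1.0, -0.3, 0.1]
finger_gap: 1.0
t 18.7 tcp [457.7 -18.9 207.8] jaw 95.96 tilt 0.11 F [ 1.  -0.3  0.1] gap 1.0 q [-0.12  0.32  0.08  2.23 -0.05  0.59  1.67]
shift m [0.2305 0.0068 0.0078] twist 1.3956 rows>= 5.5 11.2
side red 362 [593.0, -109.7, 140.2, 59.5, 4.6] 35.2
slope [3.1000e-02 2.7000e-02 3.5217e+01]
side green 459 [601.2, -312.9, 122.3, 68.6, 3.3] 37.0
slope [2.0000e-02 3.3000e-02 3.7046e+01]
top red 442 [596.2, -106.4, 118.9, 49.0, 5.7] 34.0
slope [ 2.9000e-02 -2.3000e-02  3.4108e+01]
top green 438 [596.7, -313.4, 121.5, 51.7, 1.6] 34.1
slope [ 2.7000e-02 -6.0000e-03  3.4073e+01]
```

View pics/side6z.png

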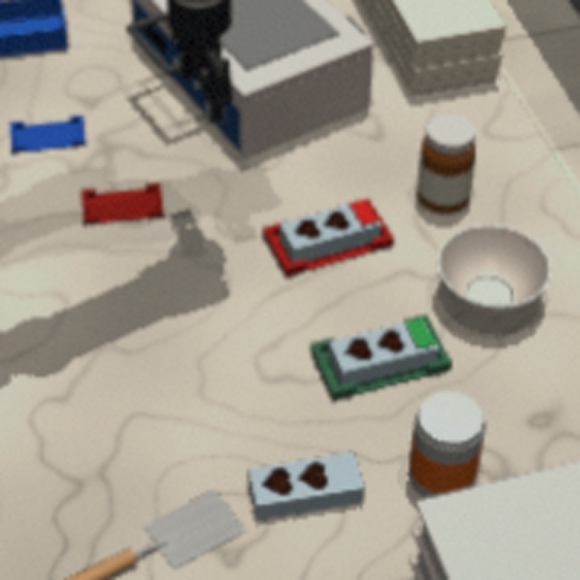

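View pics/top6.png

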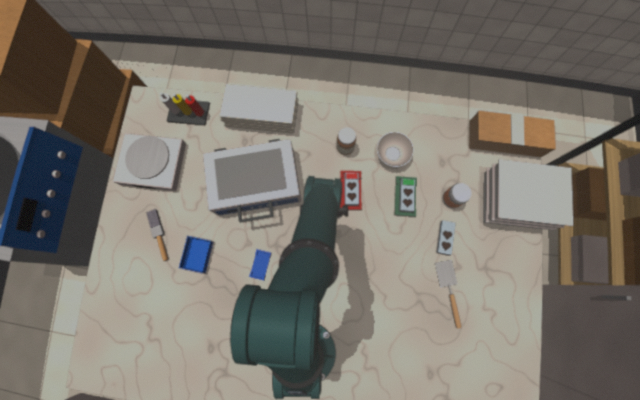

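Both moulds are in the right nests and level, with tops at 34 mm. Now the bar, from the first clean pictures.

```bash
python3 - <<'E'
from h import *
pts={"top":[(240.3,221.0),(272.3,216.0)],"side":[(274.2,149.8),(289.2,164.7)]}
C={}
for n in("top","side"):
    f=grab_frame(n); im=cv2.imread(f"pics/{n}1.png")
    if n=="top":
        g=cv2.cvtColor(im,cv2.COLOR_BGR2GRAY).astype(int)
        # columns 244..268: darkest row near the line
        L=[]
        for u in range(244,269):
            v0=221-(u-240)*5/32; vs=np.arange(int(v0)-4,int(v0)+5); w=np.clip(np.percentile(g[vs,u],70)-g[vs,u]-8,0,None).astype(float)
            if w.sum()>0: L.append((u,(w*vs).sum()/w.sum()))
        L=np.array(L); W=onz(f,L,108); W2=W[:,:2]; m=W2.mean(0);u,s,vt=np.linalg.svd(W2-m); print("bar line top",m.round(1),"dir deg",np.degrees(np.arctan2(vt[0,1],vt[0,0])).round(1),"resid",(s[1]/len(L)**.5).round(2))
    e=onz(f,pts[n],108); print(n,"ends",e.round(1),"mid",e.mean(0).round(1),"len",np.linalg.norm(e[0]-e[1]).round(1),"deg",np.degrees(np.arctan2(*(e[0]-e[1])[[1,0]])).round(1))
    P=np.load(f"pics/{n}_cloud.npy"); z=P[...,2]
    m=((z>109)&(z<125)&(P[...,0]>400)&(P[...,0]<850)&(P[...,1]>0)&(P[...,1]<420)).astype(np.uint8)
    m=cv2.morphologyEx(m,cv2.MORPH_OPEN,np.ones((9,9)))
    nn,l,st,c=cv2.connectedComponentsWithStats(m); i=1+np.argmax(st[1:,4])
    g=cv2.cvtColor(im,cv2.COLOR_BGR2GRAY)
    cn=max(cv2.findContours((l==i).astype(np.uint8),cv2.RETR_EXTERNAL,cv2.CHAIN_APPROX_NONE)[0],key=len)
    hull=cv2.convexHull(cn); q=cv2.approxPolyDP(hull,6,True).reshape(-1,2); Wq=onz(f,q,116)[:,:2]; print("lid corners px",q.tolist(),Wq.round(0).tolist())
E
```

```text
bar line top [436.1 213.4] dir deg -74.0 resid 0.24
top ends [[419.6 265.9 108. ]
 [449.4 158.4 108. ]] mid [434.5 212.2 108. ] len 111.6 deg 105.5
lid corners px [[291, 148], [296, 183], [234, 206], [208, 203], [213, 152], [270, 142]] [[699.0, 126.0], [573.0, 91.0], [468.0, 294.0], [468.0, 387.0], [654.0, 403.0], [713.0, 204.0]]
side ends [[426.6 266.4 108. ]
 [463.1 156.6 108. ]] mid [444.9 211.5 108. ] len 115.7 deg 108.4
lid corners px [[286, 135], [295, 135], [300, 149], [286, 146]] [[493.0, 342.0], [530.0, 332.0], [526.0, 233.0], [476.0, 268.0]]
```

```bash
python3 -m creep '[0.03,0.001,0,0.12,0.06,0.002,0,0.24,0.09,0.003,0,0.36,0.12,0.004,0,0.48,0.15,0.004,0,0.6,0.18,0.005,0,0.72,0.21,0.006,0,0.84,0.23,0.007,0,0.96]' 135 40; python3 -m creep '[0,0,0,0.12,0,0,0,0.24,0,0,0,0.36,0,0,0,0.436,0,0,0,0.436,0,0,0,0.436,0,0,0,0.436,0,0,0,0.436]'; python3 d.py 438.5 211.5 150 16
python3 - <<'E'
from h import *
for n in("side","top"):
    f=grab_frame(n); im=f["pixels"]
    cr=im[190:290,200:350] if n=="top" else im[100:220,220:370]
    cv2.imwrite(f"pics/{n}7.png",cv2.resize(cr,None,fx=4.5,fy=4.5,interpolation=cv2.INTER_CUBIC))
E
```

```text
clock: 19.57
tcp_pos: [445.3, 214.4, 207.4]
tcp_rot: [0.938, 0.348, 0.001, -0.0]
wrist_force: [0.6, -0.7, -1.0]
finger_gap: 0.47
clock: 20.23
tcp_pos: [444.3, 210.7, 207.3]
tcp_rot: [0.99, 0.139, 0.0, -0.0]
wrist_force: [0.1, 0.4, -0.4]
finger_gap: 0.472
t 20.23 tcp [444.3 210.7 207.3] jaw 15.97 tilt 0.02 F [ 0.1  0.4 -0.4] gap 0.472 q [-0.87  0.39  0.43  2.18 -0.27  0.63  0.04]
shift m [-0.0054 -0.0024  0.0573] twist -0.0005 rows>= 1.4 0.0
```

View pics/side7.png

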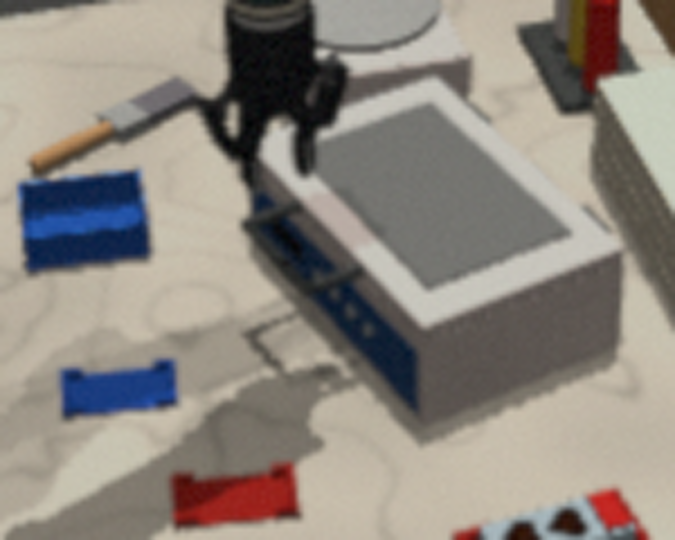

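View pics/top7.png

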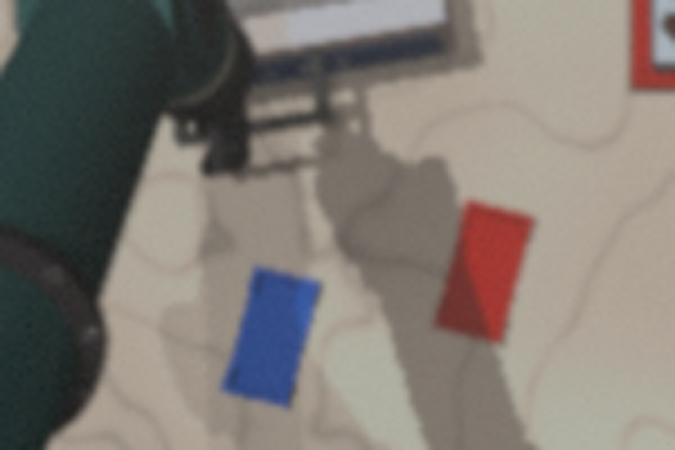

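Both tips straddle the bar's mid-point: in the side crop the tips are at about (245,172) and (305,165), and the bar runs from (244,224) to (311,291). I'll lower partway and check.

```bash
python3 -m creep '[-0.002,-0.001,0.01,0,-0.004,-0.002,0.025,0,-0.005,-0.002,0.04,0,-0.005,-0.002,0.05,0,-0.005,-0.002,0.055,0,-0.005,-0.002,0.055,0,-0.005,-0.002,0.055,0,-0.005,-0.002,0.055,0]'; python3 d.py 438.5 211.5 116 16
python3 - <<'E'
from h import *
for n in("side","top"):
    f=grab_frame(n); im=f["pixels"]
    T=np.array(f["camera_from_world"])
    for w in ((438.5,211.5,108),tuple(observe()["tcp_pos"])):
        p=cv2.projectPoints(np.array([w],float),cv2.Rodrigues(T[:3,:3])[0],T[:3,3],np.array(f["intrinsics"]),np.array([f["k1"],0,0,0,0.]))[0].ravel(); print(n,w,p.round(1))
    cr=im[200:240,220:300] if n=="top" else im[120:180,250:320]
    cv2.imwrite(f"pics/{n}8.png",cv2.resize(cr,None,fx=9,fy=9,interpolation=cv2.INTER_CUBIC))
E
```

```text
clock: 21.0
tcp_pos: [439.0, 211.4, 152.7]
tcp_rot: [0.99, 0.138, 0.001, -0.0]
wrist_force: [0.7, 0.3, 0.2]
finger_gap: 0.471
t 21.0 tcp [439.  211.4 152.7] jaw 15.92 tilt 0.06 F [0.7 0.3 0.2] gap 0.471 q [-0.81  0.47  0.36  2.22 -0.35  0.49  0.1 ]
shift m [-0.0005 -0.0002  0.0367] twist -0.0014 rows>= 0.9 0.0
side (438.5, 211.5, 108) [280.  157.4]
side (np.float64(439.03117935312025), np.float64(211.47124197384142), np.float64(152.85104881835346)) [279.6 148.4]
top (438.5, 211.5, 108) [256.6 217.4]
top (np.float64(438.9973392786177), np.float64(211.49066441966013), np.float64(152.90746684272415)) [254.2 215.1]
```

View pics/side8.png

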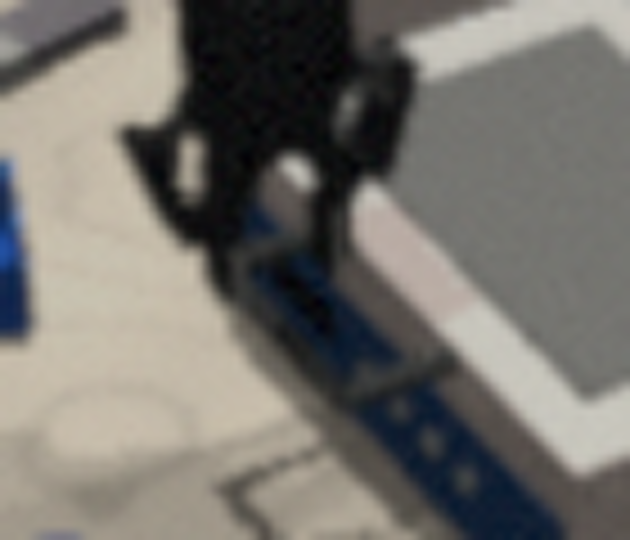

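View pics/top8.png

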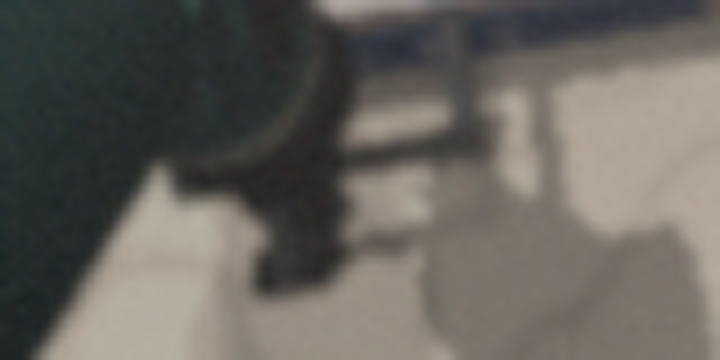

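```bash
python3 -m creep '[0,0,0.006,0,0,0,0.012,0,0,0,0.018,0,0,0,0.024,0,0,0,0.03,0,0,0,0.034,0,0,0,0.036,0,0,0,0.037,0]'; python3 d.py 438.5 211.5 116 16;  python3 -m creep '[0,0,0,0,0,0,0,0,0,0,0,0,0,0,0,0,0,0,0,0,0,0,0,0,0,0,0,0,0,0,0,0]' 255 40; python3 d.py 438.5 211.5 116 16
```

```text
clock: 21.77
tcp_pos: [438.3, 211.1, 114.8]
tcp_rot: [0.99, 0.138, -0.0, 0.0]
wrist_force: [-0.7, 0.8, -0.3]
finger_gap: 0.472
t 21.77 tcp [438.3 211.1 114.8] jaw 15.92 tilt 0.05 F [-0.7  0.8 -0.3] gap 0.472 q [-0.77  0.54  0.3   2.24 -0.39  0.41  0.14]
shift m [ 0.0003 -0.0003 -0.0012] twist -0.0014 rows>= 0.0 0.0
clock: 22.43
tcp_pos: [439.3, 211.5, 115.6]
tcp_rot: [0.99, 0.139, 0.001, -0.0]
wrist_force: [2.9, 0.7, 0.1]
finger_gap: 0.119
t 22.43 tcp [439.3 211.5 115.6] jaw 15.93 tilt 0.1 F [2.9 0.7 0.1] gap 0.119 q [-0.77  0.54  0.3   2.24 -0.39  0.41  0.14]
shift m [-0.0007 -0.0002 -0.0004] twist -0.0012 rows>= 0.0 0.0
```

Gripped on the 12 mm rod (gap 0.119, or 10 mm). I'll lift along the arc to 0.28 rad and check.

```bash
python3 -m creep '[0,0,-0.005,0,0.001,0,-0.013,0,0.002,0,-0.024,0,0.003,0,-0.034,0,0.005,0,-0.045,0,0.0075,0,-0.055,0,0.01,0,-0.065,0,0.0125,0,-0.073,0]'; python3 d.py 438.5 211.5 116 16
```

```text
clock: 23.1
tcp_pos: [451.0, 214.9, 189.6]
tcp_rot: [0.99, 0.139, 0.001, -0.0]
wrist_force: [5.0, 0.9, -5.9]
finger_gap: 0.123
t 23.1 tcp [451.  214.9 189.6] jaw 15.93 tilt 0.09 F [ 5.   0.9 -5.9] gap 0.123 q [-0.85  0.43  0.41  2.17 -0.3   0.59  0.06]
shift m [-0.0131 -0.0001  0.0735] twist -0.0012 rows>= 1.8 0.0
```

```bash
python3 -m creep '[0.0045,0,-0.0125,0,0.0095,0,-0.0245,0,0.015,0,-0.037,0,0.021,0,-0.0485,0,0.028,0,-0.06,0,0.0335,0,-0.0685,0,0.0385,0,-0.075,0,0.0415,0,-0.0795,0]'; python3 d.py 438.5 211.5 116 16
python3 - <<'E'
from h import *
for n in("side",):
    f=grab_frame(n); im=f["pixels"]
    cr=im[70:210,230:380]
    cv2.imwrite(f"pics/{n}9.png",cv2.resize(cr,None,fx=4.2,fy=4.2,interpolation=cv2.INTER_CUBIC))
E
```

```text
clock: 23.77
tcp_pos: [488.5, 225.8, 267.8]
tcp_rot: [0.99, 0.139, -0.002, 0.0]
wrist_force: [-0.2, 0.0, -4.1]
finger_gap: 0.12
t 23.77 tcp [488.5 225.8 267.8] jaw 15.94 tilt 0.28 F [-0.2  0.  -4.1] gap 0.12 q [-0.88  0.36  0.47  2.02 -0.23  0.81  0.  ]
shift m [-5.13e-02  1.00e-04  1.52e-01] twist -0.001 rows>= 3.8 0.0
```

View pics/side9.png

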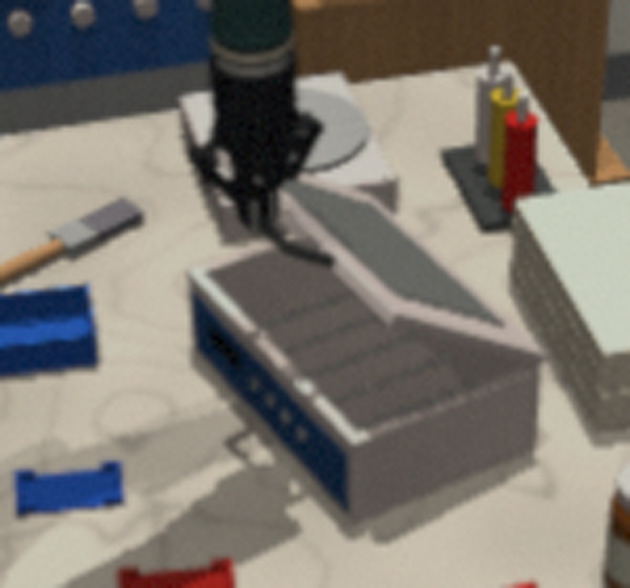

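The lid is up at about 0.62 rad with the fingers on the rod at (265,222), and the knuckle is clear of the lid. Finishing the arc to about 0.74.

```bash
python3 -m creep '[0.0025,0,-0.003,0,0.005,0,-0.0063,0,0.0075,0,-0.0093,0,0.01,0,-0.0123,0,0.0127,0,-0.0153,0,0.0152,0,-0.0183,0,0.018,0,-0.021,0,0.0195,0,-0.0225,0]'; python3 -m creep '[0,0,0,0,0,0,0,0,0,0,0,0,0,0,0,0,0,0,0,0,0,0,0,0,0,0,0,0,0,0,0,0]'; python3 d.py 438.5 211.5 116 16
python3 - <<'E'
from h import *
for n in("side","top"):
    f=grab_frame(n); im=f["pixels"];P=cloud(f)
    d=P-np.array([439.3,211.5,0]); a=np.radians(15.95)
    bx=d[...,0]*np.cos(a)+d[...,1]*np.sin(a); by=-d[...,0]*np.sin(a)+d[...,1]*np.cos(a); z=P[...,2]
    m=(bx>130)&(bx<250)&(abs(by)<150)&(by<20)&(z>125)
    print(n,m.sum(),"lid slope angle",np.arctan(-np.polyfit(bx[m],z[m],1)[0]).round(3), "height at bx=265:",np.polyval(np.polyfit(bx[m],z[m],1),265).round(1))
    if n=="side": cv2.imwrite(f"pics/{n}10.png",cv2.resize(im[70:210,230:380],None,fx=4.2,fy=4.2,interpolation=cv2.INTER_CUBIC))
E
```

```text
clock: 24.48
tcp_pos: [505.6, 230.8, 289.9]
tcp_rot: [0.99, 0.139, -0.005, 0.0]
wrist_force: [-8.3, -1.7, 2.8]
finger_gap: 0.116
clock: 25.15
tcp_pos: [505.6, 230.8, 290.0]
tcp_rot: [0.99, 0.139, -0.004, 0.0]
wrist_force: [-8.8, -0.3, 3.8]
finger_gap: 0.122
t 25.15 tcp [505.6 230.8 290. ] jaw 15.94 tilt 0.5 F [-8.8 -0.3  3.8] gap 0.122 q [-0.87  0.36  0.48  1.96 -0.22  0.88 -0.  ]
shift m [-0.0683  0.0003  0.1746] twist -0.0011 rows>= 4.5 0.0
side 298 lid slope angle 0.772 height at bx=265: 120.4
top 1136 lid slope angle 0.703 height at bx=265: 121.5
```

View pics/side10.png

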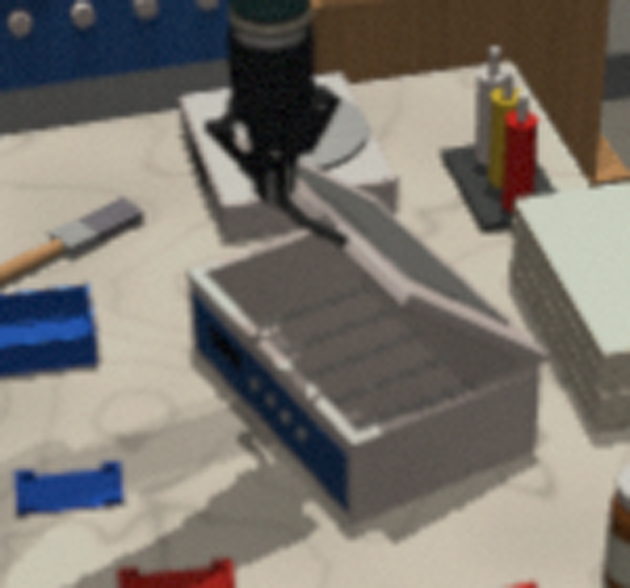

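The force has changed to about (-8.8, +3.8) N, so either the arc misfits slightly or a knuckle touches the lid. I'll measure the lid angle more firmly and look closer.

```bash
python3 - <<'E'
from h import *
from scipy.optimize import brentq
for n in("side","top"):
    f=grab_frame(n); im=f["pixels"];P=cloud(f)
    d=P-np.array([439.3,211.5,0]); a=np.radians(15.95)
    bx=d[...,0]*np.cos(a)+d[...,1]*np.sin(a); by=-d[...,0]*np.sin(a)+d[...,1]*np.cos(a); z=P[...,2]
    m=(bx>110)&(bx<200)&(by>-150)&(by<-20)&(z>140)&(z<300)
    for lo,hi in((110,140),(140,170),(170,200)):
        k=m&(bx>=lo)&(bx<hi)
        if k.sum()<10: continue
        B,Z=np.median(bx[k]),np.median(z[k])
        th=brentq(lambda t:(265-B)*np.tan(t)+16/np.cos(t)-(Z-100),0.1,1.3); print(n,k.sum(),B.round(0),Z.round(0),"theta",round(th,3))
    if n=="side": cv2.imwrite(f"pics/{n}11.png",cv2.resize(im[80:140,265:345],None,fx=9,fy=9,interpolation=cv2.INTER_CUBIC))
    else: cv2.imwrite(f"pics/{n}11.png",cv2.resize(im[120:240,190:340],None,fx=5,fy=5,interpolation=cv2.INTER_CUBIC))
s=observe();print(s["wrist_force"].round(1),s["torque"].round(2),s["tcp_pos"].round(1))
E
```

```text
side 111 117.0 244.0 theta 0.695
side 65 153.0 223.0 theta 0.736
side 59 183.0 196.0 theta 0.737
top 307 124.0 239.0 theta 0.697
top 245 155.0 215.0 theta 0.708
top 230 185.0 189.0 theta 0.706
[-8.6 -1.3  5. ] [-0.17  2.04  0.06] [505.6 230.8 290. ]
```

View pics/side11.png

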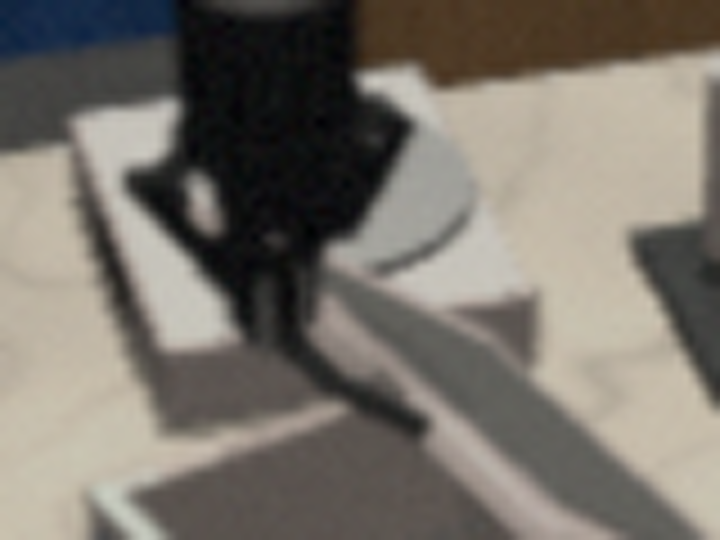

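View pics/top11.png

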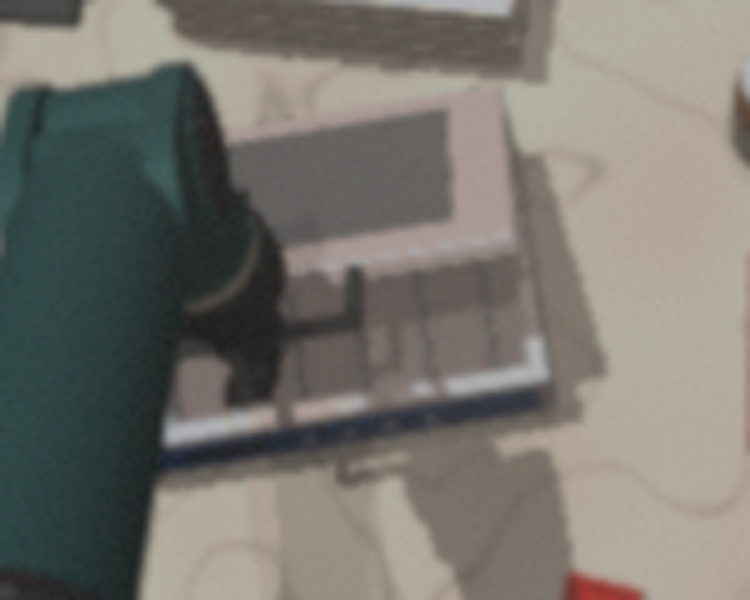

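θ comes out at about 0.70–0.735, near the low side. With the lid rising to the front it slopes away from the gripper, so nothing touches there. The force is a radial misfit pushing the bar towards the hinge. I'll raise a little more than I go forward, which relieves it and centres θ.

```bash
python3 -m creep '[0,0,-0.002,0,0,0,-0.004,0,0.001,0,-0.006,0,0.0015,0,-0.0075,0,0.002,0,-0.0085,0,0.003,0,-0.0095,0,0.0035,0,-0.01,0,0.0035,0,-0.01,0]'; python3 -m creep '[0,0,0,0,0,0,0,0,0,0,0,0,0,0,0,0,0,0,0,0,0,0,0,0,0,0,0,0,0,0,0,0]'; cat > th.py <<'E'
from h import *
from scipy.optimize import brentq
for n in("side","top"):
    f=grab_frame(n); im=f["pixels"];P=cloud(f)
    b={"side":3,"top":-3}[n]
    d=P-np.array([439.3+b,211.5,0]); a=np.radians(15.95)
    bx=d[...,0]*np.cos(a)+d[...,1]*np.sin(a); by=-d[...,0]*np.sin(a)+d[...,1]*np.cos(a); z=P[...,2]
    m=(bx>110)&(bx<200)&(by>-150)&(by<-20)&(z>140)&(z<300)
    for lo,hi in((110,140),(140,170),(170,200)):
        k=m&(bx>=lo)&(bx<hi)
        if k.sum()<10: continue
        B,Z=np.median(bx[k]),np.median(z[k])
        th=brentq(lambda t:(265-B)*np.tan(t)+16/np.cos(t)-(Z-100),0.1,1.3); print(n,k.sum(),B.round(0),Z.round(0),"theta",round(th,3))
    if n=="side": cv2.imwrite(f"pics/side_th{observe()['clock']:.2f}.png",cv2.resize(im[70:210,230:380],None,fx=4.2,fy=4.2,interpolation=cv2.INTER_CUBIC)); cv2.imwrite("pics/side_full.png",im)
    else: cv2.imwrite("pics/top_full.png",im)
s=observe();print(s["clock"],s["wrist_force"].round(1),s["torque"].round(2),s["tcp_pos"].round(1),s["finger_gap"],np.abs(s["qvel"]).max())
d=s["tcp_pos"]-np.array([439.3,211.5,115.6]); print("dx",(d[0]*np.cos(a)+d[1]*np.sin(a)).round(1),"dz",d[2].round(1))
E
python3 th.py
```

```text
clock: 26.02
tcp_pos: [514.6, 233.4, 300.5]
tcp_rot: [0.99, 0.139, 0.002, -0.0]
wrist_force: [4.6, 3.4, -8.3]
finger_gap: 0.118
clock: 26.68
tcp_pos: [514.6, 233.4, 300.5]
tcp_rot: [0.99, 0.139, 0.002, -0.0]
wrist_force: [5.0, 3.2, -8.8]
finger_gap: 0.115
side 111 120.0 252.0 theta 0.733
side 55 151.0 234.0 theta 0.777
side 48 186.0 199.0 theta 0.771
top 295 124.0 250.0 theta 0.738
top 253 154.0 230.0 theta 0.772
top 222 185.0 201.0 theta 0.775
26.7833 [ 4.   2.9 -8.4] [ 0.7  -0.68  0.01] [514.6 233.4 300.5] 0.11726513623665319 0.0009841470549485426
dx 78.4 dz 184.9
```

θ ≈ 0.76–0.77 by both cameras and by the arc. It is steady, with about 9 N carried. Final look.

```bash
ls pics | grep th; python3 - <<'E'
from h import *
im=cv2.imread("pics/side_full.png"); cv2.imwrite("pics/final_side.png",cv2.resize(im[80:330,220:440],None,fx=2.4,fy=2.4,interpolation=cv2.INTER_CUBIC))
for n in("side","top"):
    f=grab_frame(n);P=cloud(f);z=P[...,2]
    for k,(a,b,c,d) in {"red":(515,690,-160,-50),"green":(515,690,-370,-260)}.items():
        Q=P[(P[...,0]>a)&(P[...,0]<b)&(P[...,1]>c)&(P[...,1]<d)&(z>26)&(z<48)]; print(n,k,len(Q),rect(Q),np.median(Q[:,2]).round(1))
E
```

```text
side_th26.73.png
side red 360 [603.4, -108.6, 126.8, 62.3, 4.1] 35.5
side green 463 [605.2, -316.3, 128.9, 65.6, 6.7] 37.4
top red 441 [596.0, -106.5, 118.9, 49.0, 5.6] 34.1
top green 439 [596.5, -313.4, 120.9, 51.3, 0.7] 33.9
```

View pics/final_side.png

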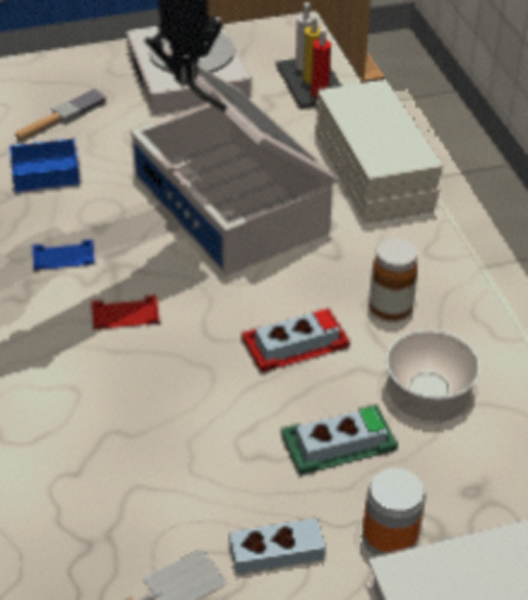

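The final side picture shows the red-tagged mould in the large red nest (295,337) and the green-tagged one in the green nest (340,435). The lid is held at the bar (200,90), and the bystanders have not moved. Handing in.

```bash
python3 - <<'E'
from station import *
print(hand_in()); s=observe(); print(s["clock"],s["tcp_pos"],s["wrist_force"],s["finger_gap"])
E
```

```text
the job is handed in; nothing more can be done
None
the job is handed in; nothing more can be done
```

The job is handed in at about 27 s of the 69 s allowed. The green-tagged mould is in the green nest, the red-tagged one is in the larger red nest, and the arm is holding the lid open by its front bar.

- **Moulds:** both were set down with light contact (10–13 N) and released. Their tops measure 34 mm above the worktop in the top view, as they should when seated. Their centres are within about 3 mm of the nests' in the top view and about 5 mm in the noisier side view.
- **Lid:** it is held at about 0.76–0.77 rad (about 44 degrees). Single depth readings ran from 0.73 to 0.78, and the arm's position on the lid's arc gives 0.76, all inside 0.68–0.89. The fingers carry about 9 N and the arm was still.
- **Mended on the way:** the first stop was low, at about 0.70–0.735 rad, with roughly 10 N pushing the bar towards the hinge. Raising it about 10 mm more put the lid at its final angle and turned that force into a lifting load. The rod also seems to have slid about 4 mm towards the fingertips during the lift, but the grip held.
- **Disagreement:** the two cameras differ by about 5 mm in x. I averaged them, and used differences within one view for the placements.
- **Bystanders:** they look unmoved in the final picture; I did not measure them.

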